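# Lock the cam-arm coupling on the plant-watering tank

### The job

Close the plants' watering tank: push the cam-arm coupling gently but fully home on the tank's grooved adaptor, holding it by its body and with both cam arms still raised, and only then swing its two cam arms all the way down one after the other (either one first). Push no harder than needed (stop when a part reaches its stop), press on nothing but the coupling and its arms, leave the gold bird, the marble bowl and the black orb where they are, and let go at the end.

Things in the scene. Friction and masses are not known exactly. Their poses are not given: they have to be found in the camera images.
- coupling_mid (a point): Centre (half-way up) of the loose coupling: aluminium cup, open side down, blue dot on top, 48 mm high, 56 mm diameter, 58 mm across two flat gripping faces on its +y and -y sides (30 mm wide, 6 to 42 mm above the underside); about 0.36 kg. z up its axis, +x to cam arm a, -x to cam arm b. Bore 46 mm wide, 42 mm deep from the underside.
- adaptor_spot (a point): Where the top centre of the upright grooved brass adaptor on the white tank nominally lies, 136 mm above the desk. True sideways; the true top is up to 8 mm higher or lower, so home must be felt. Adaptor 44 mm diameter, tapering to 34 mm over its top 5 mm, groove 10 to 30 mm below its true top. Home is a hard stop: true top meets the bore's ceiling, coupling_mid then 18 mm below it.
- seal_ring (a point): Springy black rubber seal ring round the adaptor, 49 mm across, 34.5 mm below its true top (nominal spot given, same up to 8 mm error). The coupling, at any yaw, slides on freely until its underside meets this ring about 11 mm before home; from there it takes roughly 8 to 18 N to push on. It stays where it is left. Stop at about 20 N; over 40 N is too hard.
- valve (a joint): Small blue spring-loaded valve pin, 16 mm wide, in the adaptor's top, in m: 0 = out, standing 8 mm above the adaptor's true top; 0.008 = pressed flush by the ceiling of the coupling's bore, which is home (1.6 mm short of that is not, and further off the cams jam). Very weak, 1 N.
- tank: Fixed low white watering tank, 170 (its x) x 230 (its y) x 60 mm; origin at the centre of its underside, on the desk. The adaptor stands over this origin. Do not press on the tank itself.
- cam_a (a joint): Angle of brass cam arm a (rad): 0 = raised, pointing outwards 40 degrees above level; grows as it swings down; 1.571 = hard stop, 50 degrees below level, locked. Starts at 0 to 0.25. Hinge line level, across the coupling's x axis. Stiff, about 2 to 5 N at the tip; stays where it is left. Its cam nose enters the groove only if the coupling is home. Never load the arm with over 30 N.
- cam_b (a joint): The same for cam arm b, on the coupling's -x side.
- cam_a_hinge (a point): Hinge of cam arm a, on the coupling's +x side, 30 mm from the coupling's axis and 25 mm above its underside.
- cam_b_hinge (a point): Hinge of cam arm b, likewise on the -x side.
- cam_a_tip (a point): End of cam arm a on its mid-line, 55 mm from its hinge. The arm is a bar 14 mm wide and 8 mm thick with a 16 mm round end.
- cam_b_tip (a point): End of cam arm b, likewise.
- bird_mid (a point): Bystander: gold bird with raised wings on a black marble base 90 x 90 mm, 175 mm high in all; point on its axis 70 mm above the desk.
- bowl_mid (a point): Bystander: black marble bowl, 100 mm wide, 55 mm high; its centre.
- orb_mid (a point): Bystander: polished black ball, 70 mm, on a small metal foot, 80 mm high; its centre.
Not all that is in view belongs to the job. What is meant by the part that bears coupling_mid is not green or pink, and is the smaller of those in its own colour.

How it is judged:
On the way, in this order (a step that is already met when the one before it is completed fails the run):
1. the coupling is pushed home on the adaptor while both arms are still raised and not being pressed (value of joint valve above 0.0064 m and horizontal distance between coupling_mid and adaptor_spot below 0.003 m and angle between the z axis of coupling_mid and the z axis of adaptor_spot, either way round below 0.08 rad and value of joint each of cam_a, cam_b below 0.4 rad and contact force between the fingers and cam_a below 0.5 N and contact force between the fingers and cam_b below 0.5 N), for 0.2 s.
2. one cam arm is swung fully down while the other is still up (value of joint valve above 0.0064 m and horizontal distance between coupling_mid and adaptor_spot below 0.003 m and angle between the z axis of coupling_mid and the z axis of adaptor_spot, either way round below 0.08 rad and ((value of joint cam_a above 1.45 rad and value of joint cam_b below 0.8 rad) or (value of joint cam_b above 1.45 rad and value of joint cam_a below 0.8 rad))), for 0.2 s.
3. the other cam arm is swung fully down too (value of joint valve above 0.0064 m and horizontal distance between coupling_mid and adaptor_spot below 0.003 m and angle between the z axis of coupling_mid and the z axis of adaptor_spot, either way round below 0.08 rad and value of joint each of cam_a, cam_b above 1.45 rad), for 0.2 s.
At the end, for the whole second after the job is handed in: The coupling is home on the adaptor (the valve pin pressed in 6.4 mm or more, coupling_mid within 3 mm of the adaptor's axis sideways and 0.08 rad in tilt), both cam arms are at 1.45 rad or more, and everything is let go (all of step 3); the robot touches nothing.
It fails at once if the coupling is pressed on the adaptor with more than 85 N (all contacts added, the seal's own squeeze of about 20 N included) (contact force between coupling and tank above 85 N).
It fails at once if a cam arm is loaded with more than 30 N by the fingers (contact force between the fingers and cam_a above 30 N or contact force between the fingers and cam_b above 30 N).
It fails at once if the robot presses on the tank with more than 10 N (contact force between any of the fingers, the arm and tank above 10 N).
It fails at once if a bystander is moved more than 15 mm (distance of any of bird_mid, bowl_mid, orb_mid from where it was at the start of the episode above 0.015 m).
It also fails if it takes over 72 s, if anything falls off the work surface, if the arm or the gripper's body presses on something with over 40 N, if the wrist force passes 120 N, or if a joint passes its speed limit or range.

### The arm

A 6-joint arm with a two-finger parallel gripper is mounted at the origin on the work surface. World frame = base frame: x ahead of the robot, y to its left, z up, the work surface at z = 0. Lengths are in m, angles in rad, forces in N, time in s.
With the tool pointing down it reaches from about 0.275 to 0.825 m from the base axis. Payload 5.2 kg.
Tool frame: the origin (TCP) lies midway between the tips of the shut fingers; the grasp point (between the pads) lies 19 mm behind it (grasp_offset is the distance from the TCP to the grasp point, in m); x points along the fingers, y is the direction in which the jaws open and shut, and the axes are right-handed (so a half turn about x gives the same grasp; the last joint's range is limited). The gripper opens to 93 mm and grips with 3 to 60 N. Pads are 15 mm wide; open, the fingers measure 128 mm over their backs; the gripper's body (75 mm by 188 mm) begins 65 mm behind the grasp point.
Start: joints at [-1.416, 0.259, 1.535, -0, 1.348, -0.203], TCP at [0.193, -0.515, 0.219] pointing down, gripper open.
Joint ranges: [-3.14, 3.14], [-0.91, 2.08], [0.19, 2.58], [-1.22, 4.36], [0.22, 2.71], [-3.12, 3.12]. Speed limits (rad/s): [2.57, 2.57, 3.14, 3.14, 3.14, 3.14].

### API

Orientations are given as [roll, pitch, yaw] about the fixed x, y, z axes, in that order (R = Rz(yaw) Ry(pitch) Rx(roll)).
In Python, from bench import * gives the robot as it stands.
- The arm moves only by the shell command python3 -m jog 'ROWS' [FORCE]. ROWS is JSON, a list of rows, each a list of 7 numbers: the shift along the world's x, y, z scaled (see below), then the turn, a rotation vector about the world's x, y, z scaled (see below), then the opening, from 0 (shut) to 1 (fully open). A call has 1 to 20 rows; each row shifts and turns the commanded pose from where the row before left it; what a row does not reach is not made up. The controller multiplies each number of a shift by 6 cm and each number of a turn by 8 degrees. A row lasts 1/8 s, in which the tool goes at most 62.5 mm and 10.7 degrees, less where a joint would pass 70% of its speed; a pose out of reach is approached as far as the arm can. A call with a number of a shift or a turn outside -1 to 1 is refused whole. A call with a gripper value outside its range is refused whole. The fingers move at their own pace and stop on an object; FORCE is the grip in N (left out, the last holds). Time passes only in rows, so rows that do not move let the fingers close. It gives the time, the measured TCP pose, the force and the opening at its end, in the units of the state.
- get_obs(): the state, without advancing time (a new reading comes with each control period).
- grab_frame(name): name is "scene" or "top"; returns a dict with "pixels" (384x512x3 uint8, blue, green, red), "fov_y" (degrees; the focal length in pixels is half the picture's height over the tangent of half this angle, whatever the lens; pixels are square), "cx", "cy" (the principal point, pixels), "pose" (4x4, takes a point from camera to world coordinates). Camera axes: x right, y down, z forward; pixel columns grow to the right and rows downward; lengths in m; the calibration is good to about 2 mm. A picture is of the moment at which its call begins. There is no depth.
- job_done(): hands the job in, once; it reports no verdict.
The state is a dict: "clock": time; "joint_pos": joint angles; "joint_vel": joint speeds; "effort": joint torques, N m; "tool_pos": TCP position; "orientation": TCP orientation; "wrist_force": force on the tool from outside, world axes, zero at the start; "moment": the same for the moment, N m; "grip_width": finger opening in m.
Only numpy, scipy, OpenCV 4.12 (cv2) and the standard library are available. Lean on these libraries where they do the work, as an engineer would, in place of code of your own. Each camera call takes 0.05 s, during which the arm holds its last target.

## Working session

There is one attempt and no reset: what is moved stays moved. The work goes in short steps, Python scripts to look and compute and a shell command to move; the robot and the scene stay as the last step left them, time stands still between calls to the robot, and variables do not carry over. Pictures are saved under pics/ and viewed, and the job is handed in when it is done.

```bash
mkdir -p pics; cat > h.py <<'E'
from bench import *
import numpy as np, cv2
from scipy.spatial.transform import Rotation as R
def K(f):
    F=f["pixels"].shape[0]/2/np.tan(np.radians(f["fov_y"]/2)); return F
def atz(f,u,v,z):
    F=K(f);P=np.array(f["pose"]);d=P[:3,:3]@np.array([(u-f["cx"])/F,(v-f["cy"])/F,1]);o=P[:3,3]
    return o+d*(z-o[2])/d[2]
def proj(f,p):
    F=K(f);P=np.array(f["pose"]);c=P[:3,:3].T@(np.array(p)-P[:3,3]);return np.array([f["cx"]+F*c[0]/c[2],f["cy"]+F*c[1]/c[2]])
def ray(f,u,v):
    F=K(f);P=np.array(f["pose"]);d=P[:3,:3]@np.array([(u-f["cx"])/F,(v-f["cy"])/F,1]);return P[:3,3],d/np.linalg.norm(d)
def tri(f1,p1,f2,p2):
    a,d=ray(f1,*p1);b,e=ray(f2,*p2);s=np.linalg.lstsq(np.c_[d,-e],b-a,rcond=None)[0]
    x=a+d*s[0];y=b+e*s[1];return (x+y)/2,np.linalg.norm(x-y)
E
python3 - <<'E'
from h import *
for n in("scene","top"):
    f=grab_frame(n);cv2.imwrite(f"pics/{n}0.png",f["pixels"]);print(n,f["fov_y"],f["cx"],f["cy"],np.round(f["pose"],3))
    np.save(f"{n}0.npy",f,allow_pickle=True)
print(get_obs())
E
```

```text
scene 48.132087466375985 255.0188720816899 191.8058271147181 [[-0.431  0.607 -0.668  1.238]
 [ 0.902  0.279 -0.329  0.358]
 [-0.013 -0.744 -0.668  0.835]
 [ 0.     0.     0.     1.   ]]
top 47.59284184855918 257.4556073652437 195.80593044896358 [[-1.30e-02 -9.99e-01  5.10e-02  4.39e-01]
 [-1.00e+00  1.30e-02  0.00e+00 -1.80e-02]
 [-1.00e-03 -5.10e-02 -9.99e-01  1.10e+00]
 [ 0.00e+00  0.00e+00  0.00e+00  1.00e+00]]
{'clock': 0.1, 'joint_pos': array([-1.41578088e+00,  2.59270178e-01,  1.53591853e+00,  1.21162308e-05,
        1.34801377e+00, -2.02757094e-01]), 'joint_vel': array([ 0.00073769, -0.00228552, -0.00303741, -0.00084411,  0.00076547,
        0.00072966]), 'effort': array([ 2.85575195e-03, -4.38209903e+01, -2.84644854e+01,  7.21693528e-02,
        3.62291839e-02, -5.84840677e-05]), 'tool_pos': array([ 0.19257799, -0.51468178,  0.21792293]), 'orientation': array([-1.78089103,  1.56918646,  1.71847148]), 'wrist_force': array([ 0.26022332, -0.63880797,  1.31604588]), 'moment': array([ 0.04584341, -0.02493635, -0.00140453]), 'grip_width': 0.09305360600015822}
```

View pics/scene0.png

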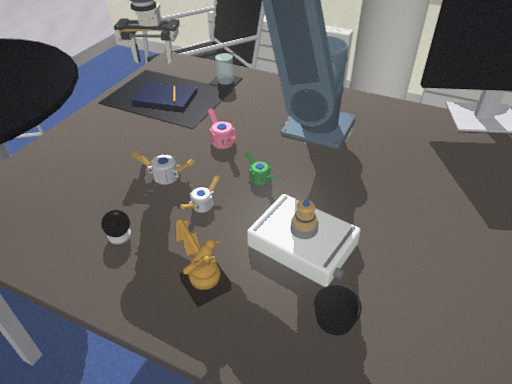

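View pics/top0.png

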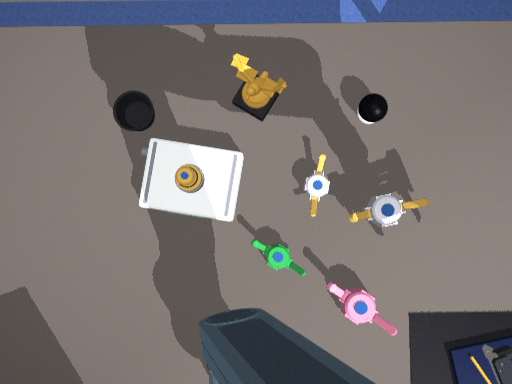

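Candidates are, in the top view, aluminium (317,186), aluminium (387,210), green (278,257) and pink (361,307). Green and pink are excluded, and the smaller aluminium one is at (317,186) (scene (202,199)). I'll confirm it in a crop.

```bash
python3 - <<'E'
from h import *
t=np.load("top0.npy",allow_pickle=True).item();s=np.load("scene0.npy",allow_pickle=True).item()
a=cv2.resize(t["pixels"][140:240,280:440],None,fx=5,fy=5,interpolation=cv2.INTER_CUBIC)
cv2.imwrite("pics/c1.png",a)
b=cv2.resize(s["pixels"][140:240,120:280],None,fx=5,fy=5,interpolation=cv2.INTER_CUBIC)
cv2.imwrite("pics/c2.png",b)
c=cv2.resize(t["pixels"][130:230,130:250],None,fx=5,fy=5,interpolation=cv2.INTER_CUBIC)
cv2.imwrite("pics/c3.png",c)
# blue blobs
for n,f in(("top",t),("scene",s)):
    hsv=cv2.cvtColor(f["pixels"],cv2.COLOR_BGR2HSV)
    m=cv2.inRange(hsv,(100,130,60),(130,255,255))
    k,l,st,ce=cv2.connectedComponentsWithStats(m)
    for i in range(1,k):
        if 5<st[i,4]<600: print(n,st[i],ce[i].round(1),hsv[l==i].mean(0).round())
E
```

```text
top [181 172   7   7  35] [183.9 175.1] [110. 186. 191.]
top [313 181   9   9  62] [317.1 184.7] [108. 174. 221.]
top [382 204  12  12 116] [387.5 209.7] [108. 174. 151.]
top [274 252   9  10  72] [277.9 256.7] [107. 177. 218.]
top [355 302  12  12 119] [360.5 307.5] [108. 177. 217.]
top [485 338  27  11 159] [500.3 342.9] [113. 150.  82.]
scene [218 124   8   5  29] [221.3 126.2] [109. 151. 187.]
scene [160 158   6   2   7] [162.9 158.4] [109. 135. 102.]
scene [256 164   8   5  29] [259.4 166. ] [108. 143. 183.]
scene [197 191   8   4  27] [200.4 192.5] [109. 152. 190.]
```

View pics/c1.png

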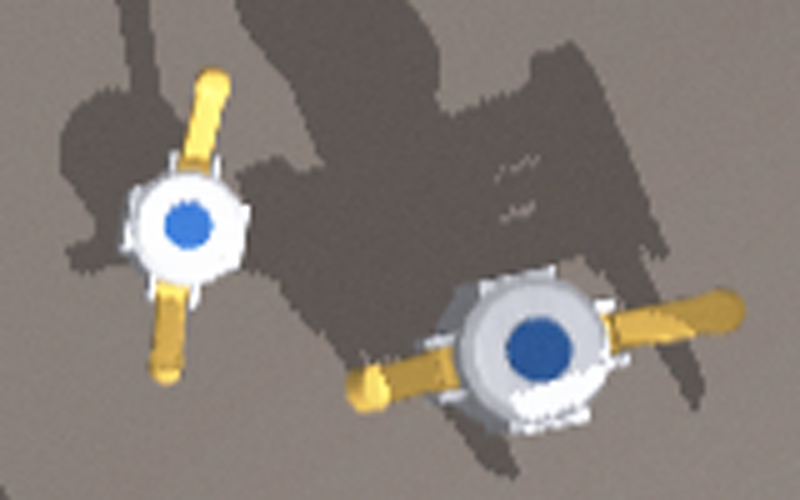

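View pics/c2.png

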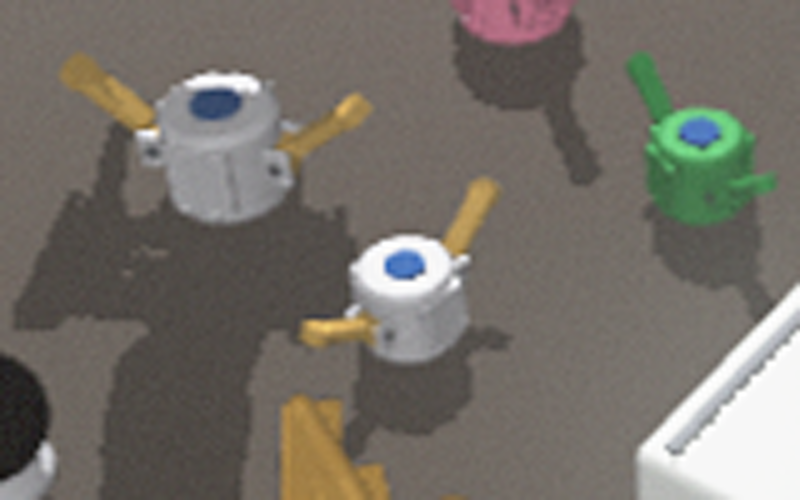

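View pics/c3.png

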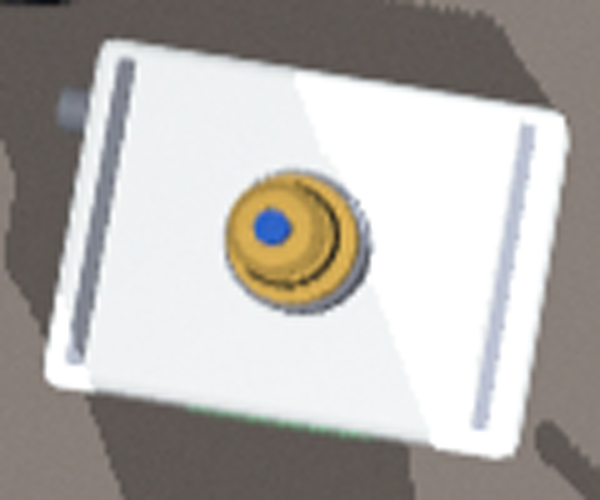

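```bash
python3 - <<'E'
from h import *
t=np.load("top0.npy",allow_pickle=True).item();s=np.load("scene0.npy",allow_pickle=True).item()
p=lambda *a:print(*[np.round(x,4) for x in a])
p(atz(t,317.1,184.7,.048)); p(*tri(t,(317.1,184.7),s,(200.4,192.5)))
# dia of top disc in px 
print("disc dia", 23/ (K(t)/1.05))
c=atz(t,317.1,184.7,.048)
f=lambda u,v:(280+u/5,140+v/5)
g=lambda u,v:(120+u/5,140+v/5)
p(*tri(t,f(213,80),s,g(485,185)));p(*tri(t,f(165,375),s,g(310,332)));p(*tri(t,f(213,80),s,g(310,332)));p(*tri(t,f(165,375),s,g(485,185)))
print("big tips")
for a in (f(727,308),f(368,388)):
  for b in (g(75,72),g(358,108)): p(*tri(t,a,s,b))
p(*tri(t,(387.5,209.7),s,(162.9,160.5)))
# flats: line through hinges
sc=cv2.resize(s["pixels"][180:260,250:370],None,fx=6,fy=6,interpolation=cv2.INTER_CUBIC)
cv2.imwrite("pics/c4.png",sc)
# tank edges corners at z=.06 (top)
h=lambda u,v:(130+u/5,130+v/5)
co=[atz(t,*h(*q),.06) for q in((105,40),(568,112),(512,458),(45,382))]
for q in co:p(q)
p(sum(co)/4)
E
```

```text
[ 0.5185 -0.1627  0.048 ]
[ 0.5186 -0.1629  0.0499] 0.001
disc dia 0.05546675598546513
[ 0.5568 -0.1251  0.1555] 0.0774
[ 0.4738 -0.2072 -0.0576] 0.1012
[ 0.5879 -0.1773  0.0519] 0.0011
[ 0.4456 -0.1512  0.0536] 0.0015
big tips
[ 0.4731 -0.4144  0.0704] 0.001
[ 0.4453 -0.3252  0.0858] 0.1649
[ 0.4845 -0.2961  0.1155] 0.1528
[ 0.4369 -0.2416  0.0738] 0.0041
[ 0.4557 -0.3272  0.0631] 0.0008
[0.6355 0.2366 0.06  ]
[0.5977 0.014  0.06  ]
[0.4321 0.0426 0.06  ]
[0.4712 0.2653 0.06  ]
[0.5341 0.1396 0.06  ]
```

View pics/c4.png

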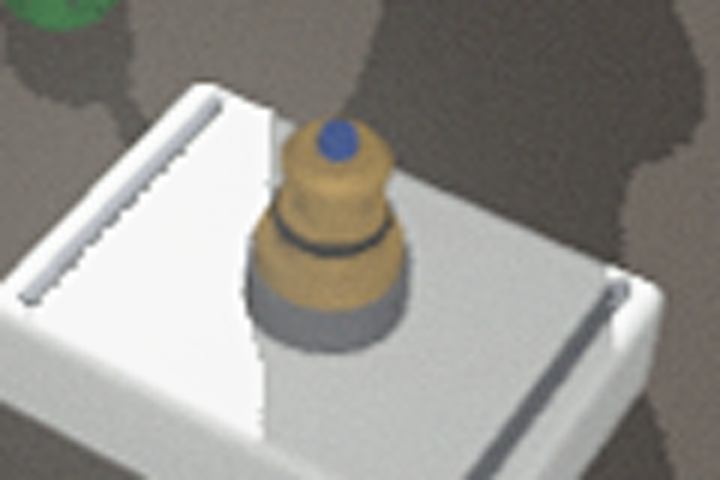

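```bash
python3 - <<'E'
from h import *
t=np.load("top0.npy",allow_pickle=True).item();s=np.load("scene0.npy",allow_pickle=True).item()
p=lambda *a:print(*[np.round(x,4) for x in a])
x,e=tri(t,(183.9,175.1),s,(306.3,203));p("pin",x,e)
o=get_obs();M=R.from_euler("xyz",o["orientation"]).as_matrix();p(M)
y=M[:,1];a=np.degrees(np.arctan2(y[1],y[0]));print("jaw yaw",a)
d=np.array([0.1423,-0.0263]);ya=np.degrees(np.arctan2(d[1],d[0]));print("coupling yaw",ya)
for tg in(ya+90,ya-90):print("turn",(tg-a+180)%360-180)
# dist to bird etc. 
p(atz(t,256,93,.07),atz(t,285,87,.15),atz(t,240,62,.17))
E
```

```text
Traceback (most recent call last):
numpy._core._exceptions._UFuncNoLoopError: ufunc 'multiply' did not contain a loop with signature matching types (dtype('<U3'), dtype('float64')) -> None
```

```bash
python3 - <<'E'
from h import *
t=np.load("top0.npy",allow_pickle=True).item();s=np.load("scene0.npy",allow_pickle=True).item()
p=lambda *a:print(*[np.round(x,4) for x in a])
x,e=tri(t,(183.9,175.1),s,(306.3,203));p(x,e);p(atz(t,183.9,175.1,.144))
o=get_obs();M=R.from_euler("xyz",o["orientation"]).as_matrix();p(M)
y=M[:,1];a=np.degrees(np.arctan2(y[1],y[0]));print("jaw yaw",a)
d=np.array([0.1423,-0.0263]);ya=np.degrees(np.arctan2(d[1],d[0]));print("coupling yaw",ya)
for tg in(ya+90,ya-90):print("turn",(tg-a+180)%360-180)
p(atz(t,256,93,.07),atz(t,285,87,.15),atz(t,240,62,.17))
E
```

```text
[0.5359 0.1435 0.1464] 0.0008
[0.5363 0.1435 0.144 ]
[[-2.000e-04  3.502e-01 -9.367e-01]
 [ 1.600e-03 -9.367e-01 -3.502e-01]
 [-1.000e+00 -1.600e-03 -3.000e-04]]
jaw yaw -69.50128199910796
coupling yaw -10.47129025775156
turn 149.0299917413564
turn -30.97000825864359
[ 0.7391 -0.0176  0.07  ] [ 0.7284 -0.082   0.15  ] [0.7787 0.0162 0.17  ]
```

```bash
python3 -m jog '[[0.54,0.585,0,0,0,-0.387,1],[0.54,0.585,0,0,0,-0.387,1],[0.54,0.585,0,0,0,-0.387,1],[0.54,0.585,0,0,0,-0.387,1],[0.54,0.585,0,0,0,-0.387,1],[0.54,0.585,0,0,0,-0.387,1],[0.54,0.585,0,0,0,-0.387,1],[0.54,0.585,0,0,0,-0.387,1],[0.54,0.585,0,0,0,-0.387,1],[0.54,0.585,0,0,0,-0.387,1],[0,0,0,0,0,0,1]]' 20
cat > st.py <<'E'
from h import *
o=get_obs();M=R.from_euler("xyz",o["orientation"]).as_matrix();y=M[:,1]
print(o["clock"],"tcp",o["tool_pos"].round(4),"jaw",np.degrees(np.arctan2(y[1],y[0])).round(2),"xax",M[:,0].round(3),"F",o["wrist_force"].round(1),"M",o["moment"].round(2),"w",round(o["grip_width"],4))
E
python3 st.py
python3 - <<'E'
from h import *
t=np.load("top0.npy",allow_pickle=True).item();s=np.load("scene0.npy",allow_pickle=True).item()
ps=[]
yw=np.radians(-9.7)
Rz=np.array([[np.cos(yw),-np.sin(yw)],[np.sin(yw),np.cos(yw)]])
for n,f,(y0,y1,x0,x1),k in(("t",t,(130,230,130,250),6),("s",s,(180,280,240,370),6)):
    im=cv2.resize(f["pixels"][y0:y1,x0:x1],None,fx=k,fy=k,interpolation=cv2.INTER_CUBIC)
    c=np.array([.536,.1435])
    def L(P,col):
        q=np.array([(proj(f,a)-[x0-.5,y0-.5])*k for a in P]);cv2.polylines(im,[np.int32(q*8)],True,col,1,cv2.LINE_AA,3)
    L([(*(c+Rz@np.array(q)),.06) for q in((.085,.115),(.085,-.115),(-.085,-.115),(-.085,.115))],(0,0,255))
    for r,z,col in((.017,.1384,(0,255,0)),(.022,.1334,(255,0,0)),(.008,.1464,(255,0,255)),(.0245,.1039,(255,255,0))):
        L([(c[0]+r*np.cos(a),c[1]+r*np.sin(a),z) for a in np.linspace(0,6.28,60)],col)
    cv2.imwrite(f"pics/ov_{n}.png",im)
E
```

```text
clock: 1.48
tool_pos: [0.5179, -0.1615, 0.2181]
orientation: [-1.007, 1.57, 1.956]
wrist_force: [-0.6, 0.3, -0.1]
grip_width: 0.0931
1.475 tcp [ 0.5179 -0.1615  0.2181] jaw -100.22 xax [-0.     0.001 -1.   ] F [-0.6  0.3 -0.1] M [0.06 0.02 0.02] w 0.0931
```

View pics/ov_t.png

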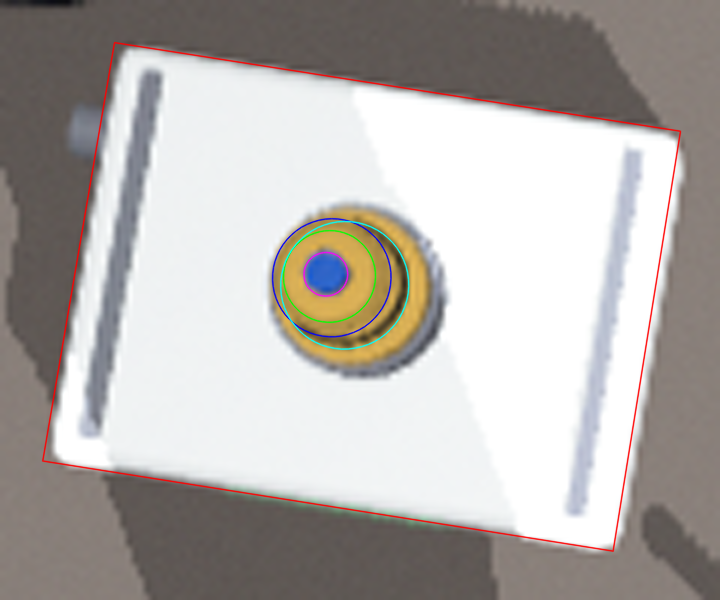

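View pics/ov_s.png

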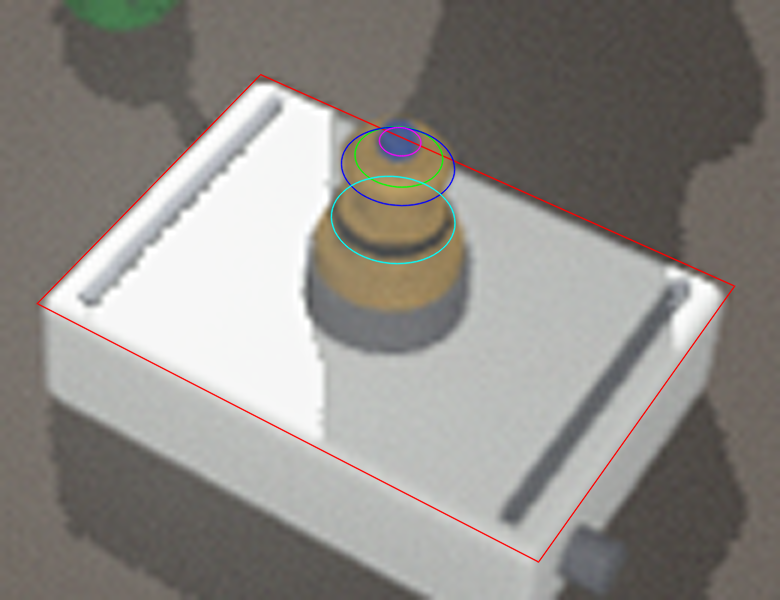

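```bash
python3 -m jog '[[0.01,-0.025,-0.5,0,0,-0.03,1],[0,0,-0.5,0,0,0,1],[0,0,-0.5,0,0,0,1],[0,0,-0.5,0,0,0,1],[0,0,-0.5,0,0,0,1],[0,0,-0.5,0,0,0,1],[0,0,-0.25,0,0,0,1],[0,0,-0.25,0,0,0,1],[0,0,0,0,0,0,1]]' 25
python3 st.py
python3 - <<'E'
from h import *
for n in("scene","top"):
    f=grab_frame(n);cv2.imwrite(f"pics/{n}1.png",cv2.resize(f["pixels"][120:270,(100 if n=="scene" else 230):(300 if n=="scene" else 430)],None,fx=4,fy=4))
E
```

```text
clock: 2.6
tool_pos: [0.5167, -0.1657, 0.008]
orientation: [-0.272, 1.569, 2.683]
wrist_force: [0.3, -0.2, -0.0]
grip_width: 0.0929
2.6 tcp [ 0.5167 -0.1657  0.008 ] jaw -100.71 xax [-0.001  0.001 -1.   ] F [ 0.3 -0.2 -0. ] M [0.05 0.01 0.  ] w 0.0929
```

View pics/scene1.png

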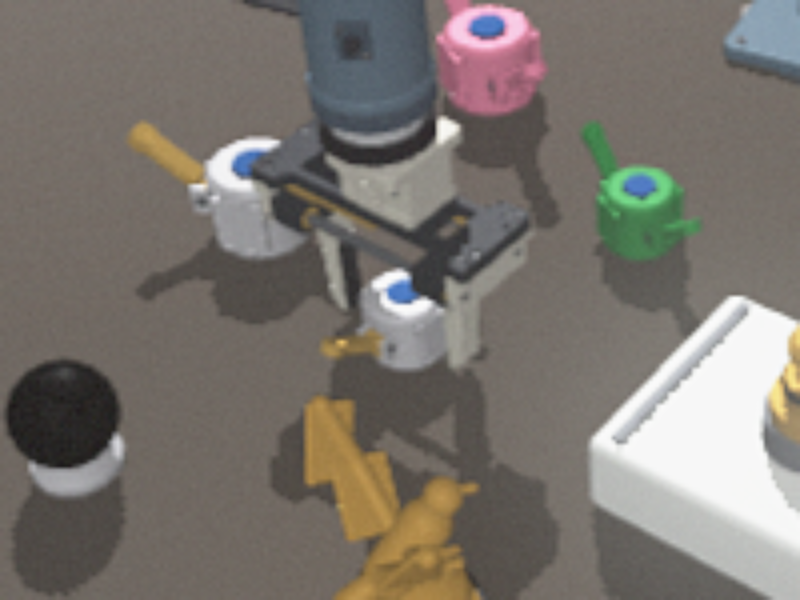

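```bash
python3 -m jog '[[0.03,0.045,-0.01,0,0,0.03,1],[0,0,0,0,0,0,1],[0,0,0,0,0,0,0.7],[0,0,0,0,0,0,0.5],[0,0,0,0,0,0,0.3],[0,0,0,0,0,0,0.3],[0,0,0,0,0,0,0.3],[0,0,0,0,0,0,0.3]]' 40
python3 st.py
```

```text
clock: 3.7
tool_pos: [0.519, -0.1627, 0.008]
orientation: [-1.029, 1.57, 1.93]
wrist_force: [-0.4, 2.4, 0.3]
grip_width: 0.0579
3.7 tcp [ 0.519  -0.1627  0.008 ] jaw -100.47 xax [-0.  0. -1.] F [-0.4  2.4  0.3] M [ 0.39  0.02 -0.07] w 0.0579
```

```bash
python3 -m jog '[[0,0,0.2,0,0,0,0.3],[0,0,0.4,0,0,0,0.3],[0,0,0.5,0,0,0,0.3],[0,0,0.5,0,0,0,0.3],[0,0,0.5,0,0,0,0.3],[0,0,0.5,0,0,0,0.3],[0,0,0.4,0,0,0,0.3],[0,0,0,0,0,0,0.3]]' 40
python3 st.py
python3 - <<'E'
from h import *
for n in("scene","top"):
    f=grab_frame(n);cv2.imwrite(f"pics/{n}2.png",cv2.resize(f["pixels"][80:280,100:366],None,fx=3,fy=3))
E
```

```text
clock: 4.7
tool_pos: [0.5199, -0.1637, 0.1901]
orientation: [2.733, 1.566, -0.591]
wrist_force: [0.2, 0.4, -4.2]
grip_width: 0.0578
4.7 tcp [ 0.5199 -0.1637  0.1901] jaw -100.46 xax [ 0.004 -0.002 -1.   ] F [ 0.2  0.4 -4.2] M [ 0.01 -0.01 -0.03] w 0.0578
```

View pics/scene2.png

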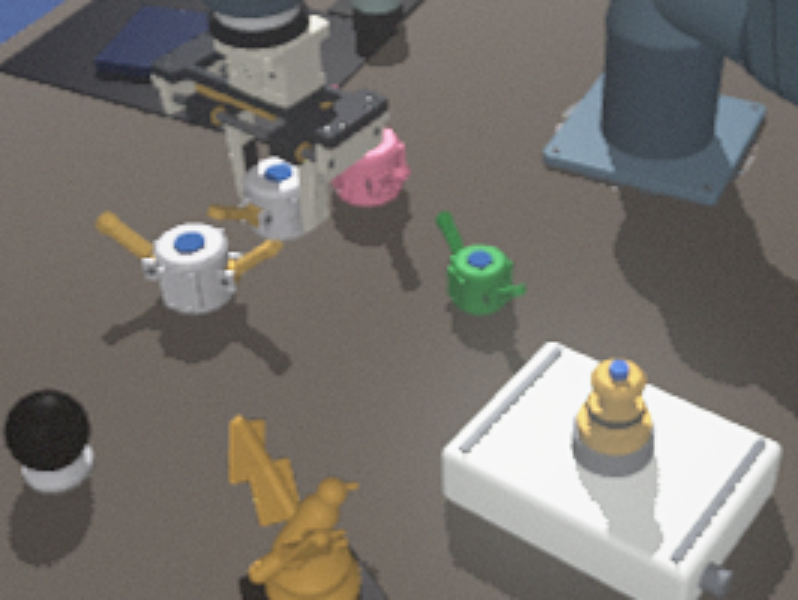

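```bash
python3 -m jog '[[0.027,0.25,0,0,0,0,0.3],[0.027,0.5,0,0,0,0,0.3],[0.027,0.5,0,0,0,0,0.3],[0.027,0.5,0,0,0,0,0.3],[0.027,0.5,0,0,0,0,0.3],[0.027,0.5,0,0,0,0,0.3],[0.027,0.5,0,0,0,0,0.3],[0.027,0.5,0,0,0,0,0.3],[0.027,0.5,0,0,0,0,0.3],[0.027,0.5,0,0,0,0,0.3],[0,0.36,0,0,0,0,0.3],[0,0,0,0,0,0,0.3],[0,0,0,0,0,0,0.3]]' 40
python3 st.py
python3 - <<'E'
from h import *
for n in("scene","top"):
    f=grab_frame(n);np.save(f"{n}3.npy",f,allow_pickle=True)
    r=(120,240,120,280) if n=="top" else (120,260,230,390)
    cv2.imwrite(f"pics/{n}3.png",cv2.resize(f["pixels"][r[0]:r[1],r[2]:r[3]],None,fx=4,fy=4))
E
```

```text
clock: 6.42
tool_pos: [0.5345, 0.1437, 0.1872]
orientation: [0.44, 1.569, -2.884]
wrist_force: [-0.1, 0.4, -4.2]
grip_width: 0.0579
6.425 tcp [0.5345 0.1437 0.1872] jaw -100.42 xax [-0.002 -0.    -1.   ] F [-0.1  0.4 -4.2] M [ 0.03 -0.01  0.02] w 0.0579
```

View pics/scene3.png

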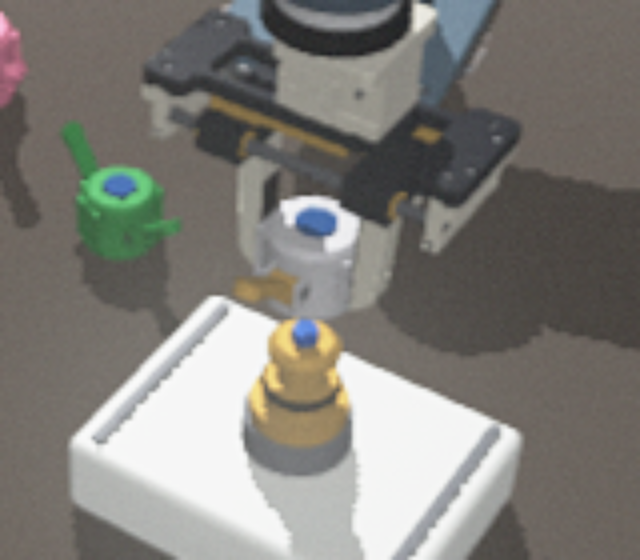

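View pics/top3.png

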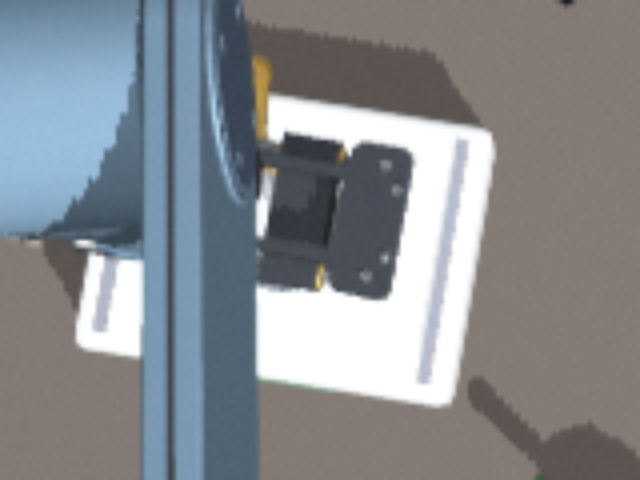

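```bash
python3 - <<'E'
from h import *
s=np.load("scene3.npy",allow_pickle=True).item();t=np.load("top0.npy",allow_pickle=True).item()
print(proj(s,(.5345,.1437,.2272)),"seen")
hsv=cv2.cvtColor(s["pixels"],cv2.COLOR_BGR2HSV)
m=cv2.inRange(hsv,(100,100,50),(130,255,255));k,l,st,ce=cv2.connectedComponentsWithStats(m)
for i in range(1,k):
    if 280<ce[i][0]<330 and 160<ce[i][1]<220 and st[i,4]>4:print(st[i],ce[i])
for z in(.138,.140,.142,.144):
    c=atz(t,183.9,175.1,z+.008);print(z,c.round(4),"pin top",proj(s,c),"pin base",proj(s,(c[0],c[1],z)))
print(proj(s,(.5345+.022,.1437,.136)))
E
```

```text
[308.86144495 175.94457347] seen
[304 172  10   7  50] [308.6  175.16]
[304 200   5   6  28] [306.         202.67857143]
0.138 [0.5361 0.1432 0.146 ] pin top [305.96909519 203.15306426] pin base [305.74430335 205.64056957]
0.14 [0.5359 0.1429 0.148 ] pin top [305.91935961 202.4308166 ] pin base [305.69458858 204.92486685]
0.142 [0.5357 0.1425 0.15  ] pin top [305.86951538 201.70699106] pin base [305.64476578 204.20760888]
0.144 [0.5355 0.1422 0.152 ] pin top [305.81956213 200.98158246] pin base [305.59483459 203.48879058]
[302.77793217 211.87908554]
```

```bash
python3 -m jog '[[0.025,-0.017,-0.1,0,0,0,0.3],[0,0,-0.2,0,0,0,0.3],[0,0,-0.2,0,0,0,0.3],[0,0,0,0,0,0,0.3]]' 45
python3 st.py
python3 - <<'E'
from h import *
f=grab_frame("scene");cv2.imwrite("pics/scene4.png",cv2.resize(f["pixels"][140:240,250:370],None,fx=6,fy=6,interpolation=cv2.INTER_CUBIC))
E
```

```text
clock: 7.02
tool_pos: [0.5355, 0.1424, 0.1562]
orientation: [0.233, 1.567, -3.091]
wrist_force: [0.2, 1.1, -4.1]
grip_width: 0.0577
7.025 tcp [0.5355 0.1424 0.1562] jaw -100.47 xax [-0.004 -0.    -1.   ] F [ 0.2  1.1 -4.1] M [ 0.02  0.06 -0.03] w 0.0577
```

View pics/scene4.png

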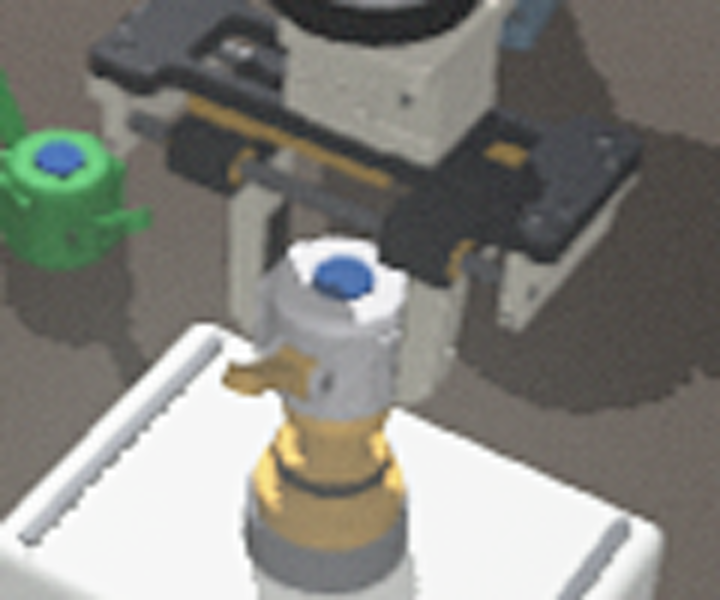

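```bash
python3 -m jog '[[0,0,-0.05,0,0,0,0.3],[0,0,-0.05,0,0,0,0.3],[0,0,-0.05,0,0,0,0.3],[0,0,-0.05,0,0,0,0.3],[0,0,-0.05,0,0,0,0.3],[0,0,0,0,0,0,0.3]]' 45
python3 st.py
```

```text
clock: 7.82
tool_pos: [0.5368, 0.1431, 0.1428]
orientation: [-1.537, 1.57, 1.422]
wrist_force: [1.1, 2.4, -6.3]
grip_width: 0.0579
7.825 tcp [0.5368 0.1431 0.1428] jaw -100.46 xax [ 0.     0.001 -1.   ] F [ 1.1  2.4 -6.3] M [ 0.52 -0.14 -0.01] w 0.0579
```

```bash
python3 -m jog '[[0,0,-0.05,0,0,0,0.3],[0,0,-0.05,0,0,0,0.3],[0,0,-0.05,0,0,0,0.3],[0,0,0,0,0,0,0.3]]' 45
python3 st.py;python3 -m jog '[[0,0,-0.05,0,0,0,0.3],[0,0,-0.05,0,0,0,0.3],[0,0,0,0,0,0,0.3]]'; python3 st.py
```

```text
clock: 8.32
tool_pos: [0.5369, 0.1431, 0.1338]
orientation: [-1.646, 1.57, 1.313]
wrist_force: [0.5, 4.9, -4.1]
grip_width: 0.0579
8.325 tcp [0.5369 0.1431 0.1338] jaw -100.46 xax [ 0.     0.001 -1.   ] F [ 0.5  4.9 -4.1] M [ 1.02 -0.27 -0.02] w 0.0579
clock: 8.7
tool_pos: [0.5369, 0.1431, 0.1278]
orientation: [-1.672, 1.57, 1.287]
wrist_force: [1.0, 6.0, -3.9]
grip_width: 0.0575
8.7 tcp [0.5369 0.1431 0.1278] jaw -100.46 xax [ 0.     0.001 -1.   ] F [ 1.   6.  -3.9] M [ 1.05 -0.18  0.03] w 0.0575
```

```bash
python3 -m jog '[[0,0.012,0,0,0,0,0.3],[0,0,0,0,0,0,0.3]]' 45
python3 st.py;python3 -m jog '[[0,0,-0.033,0,0,0,0.3],[0,0,-0.033,0,0,0,0.3],[0,0,0,0,0,0,0.3]]'; python3 st.py
```

```text
clock: 8.95
tool_pos: [0.5368, 0.1431, 0.1279]
orientation: [1.83, 1.57, -1.494]
wrist_force: [1.5, 2.2, -5.8]
grip_width: 0.0576
8.95 tcp [0.5368 0.1431 0.1279] jaw -100.46 xax [ 0. -0. -1.] F [ 1.5  2.2 -5.8] M [ 0.61 -0.27 -0.04] w 0.0576
clock: 9.32
tool_pos: [0.5366, 0.1432, 0.1238]
orientation: [0.676, 1.57, -2.648]
wrist_force: [0.9, 2.7, -3.8]
grip_width: 0.0579
9.325 tcp [0.5366 0.1432 0.1238] jaw -100.46 xax [-0. -0. -1.] F [ 0.9  2.7 -3.8] M [ 0.48 -0.18 -0.02] w 0.0579
```

```bash
for i in 1 ; do python3 -m jog '[[0,0.006,-0.033,0,0,0,0.3],[0,0,0,0,0,0,0.3]]' 45 >/dev/null;python3 st.py; done; python3 -m jog '[[0,0,-0.033,0,0,0,0.3],[0,0,0,0,0,0,0.3]]'>/dev/null; python3 st.py; python3 -m jog '[[0,0,-0.02,0,0,0,0.3],[0,0,0,0,0,0,0.3]]'>/dev/null; python3 st.py
```

```text
9.575 tcp [0.5364 0.1434 0.1217] jaw -100.46 xax [-0.001 -0.001 -1.   ] F [ 0.  -0.2 -4. ] M [ 0.15 -0.04 -0.07] w 0.0577
9.825 tcp [0.5364 0.1435 0.1198] jaw -100.46 xax [-0.001 -0.    -1.   ] F [ 0.1  0.1 -4.2] M [0.05 0.02 0.04] w 0.0579
10.075 tcp [0.5367 0.1437 0.1189] jaw -100.46 xax [-0.  0. -1.] F [-0.3 -0.1 -3.9] M [ 0.13  0.02 -0.01] w 0.0578
```

```bash
python3 -m jog '[[0,0,-0.025,0,0,0,0.3],[0,0,0,0,0,0,0.3]]'>/dev/null; python3 st.py; python3 -m jog '[[0,0,-0.025,0,0,0,0.3],[0,0,0,0,0,0,0.3]]'>/dev/null; python3 st.py
```

```text
10.325 tcp [0.5369 0.1439 0.1177] jaw -100.46 xax [ 0.001  0.    -1.   ] F [ 0.7  1.3 -1. ] M [0.36 0.01 0.04] w 0.0575
10.575 tcp [0.537  0.1439 0.1162] jaw -100.46 xax [ 0.001  0.    -1.   ] F [-0.9  1.6  0.5] M [0.46 0.1  0.02] w 0.0576
```

```bash
python3 -m jog '[[0,0,-0.02,0,0,0,0.3],[0,0,0,0,0,0,0.3]]'>/dev/null; python3 st.py; python3 -m jog '[[0,0,-0.02,0,0,0,0.3],[0,0,0,0,0,0,0.3]]'>/dev/null; python3 st.py
```

```text
10.825 tcp [0.5369 0.1439 0.1147] jaw -100.47 xax [ 0.  0. -1.] F [1.  3.6 0.6] M [0.58 0.01 0.02] w 0.0576
11.075 tcp [0.5369 0.1438 0.1133] jaw -100.46 xax [ 0.  0. -1.] F [ 0.9  4.1 -0.4] M [ 0.7  -0.07  0.01] w 0.0579
```

```bash
python3 -m jog '[[0,0.008,-0.02,0,0,0,0.3],[0,0,0,0,0,0,0.3]]'>/dev/null; python3 st.py; python3 -m jog '[[0,0,-0.02,0,0,0,0.3],[0,0,0,0,0,0,0.3]]'>/dev/null; python3 st.py;python3 -m jog '[[0,0,-0.02,0,0,0,0.3],[0,0,0,0,0,0,0.3]]'>/dev/null; python3 st.py
```

```text
11.325 tcp [0.5368 0.144  0.1121] jaw -100.46 xax [ 0. -0. -1.] F [ 1.2  2.9 -1. ] M [ 0.46 -0.13 -0.02] w 0.058
11.575 tcp [0.5368 0.144  0.111 ] jaw -100.46 xax [ 0. -0. -1.] F [ 0.4  2.  -0.4] M [ 0.37 -0.17  0.06] w 0.0578
11.825 tcp [0.5368 0.1441 0.1098] jaw -100.46 xax [ 0. -0. -1.] F [0.8 0.6 0. ] M [ 0.27 -0.14  0.01] w 0.0578
```

```bash
python3 -m jog '[[0,0,-0.02,0,0,0,0.3],[0,0,0,0,0,0,0.3]]'>/dev/null; python3 st.py; python3 -m jog '[[0,0,-0.02,0,0,0,0.3],[0,0,0,0,0,0,0.3]]'>/dev/null; python3 st.py
```

```text
12.075 tcp [0.5368 0.1441 0.1086] jaw -100.46 xax [ 0. -0. -1.] F [ 1.   1.6 -0.7] M [ 0.26 -0.16  0.02] w 0.0576
12.325 tcp [0.5369 0.1441 0.1082] jaw -100.46 xax [ 0.001 -0.    -1.   ] F [-0.9  0.   5.5] M [0.23 0.14 0.03] w 0.0576
```

```bash
python3 -m jog '[[0,0,-0.02,0,0,0,0.3],[0,0,0,0,0,0,0.3]]'>/dev/null; python3 st.py;python3 - <<'E'
from h import *
f=grab_frame("scene");cv2.imwrite("pics/scene5.png",cv2.resize(f["pixels"][150:250,250:370],None,fx=6,fy=6,interpolation=cv2.INTER_CUBIC))
E
```

```text
12.575 tcp [0.5369 0.1441 0.1081] jaw -100.45 xax [ 0.001 -0.    -1.   ] F [-4.9 -0.2 14.2] M [ 0.13  0.72 -0.03] w 0.0578
```

View pics/scene5.png

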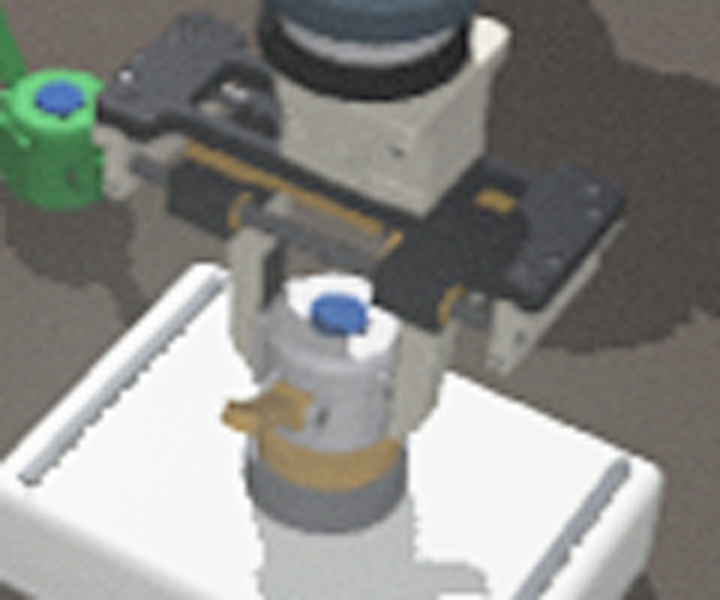

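```bash
python3 -m jog '[[0,0,-0.008,0,0,0,0.3],[0,0,0,0,0,0,0.3],[0,0,0,0,0,0,0.3],[0,0,0,0,0,0,0.3]]'>/dev/null; python3 st.py
```

```text
13.125 tcp [0.5369 0.1441 0.1081] jaw -100.45 xax [ 0.001 -0.    -1.   ] F [-5.5 -0.4 16. ] M [ 0.15  0.91 -0.01] w 0.0578
```

```bash
python3 -m jog '[[-0.008,0,0.02,0,0,0,0.3],[0,0,0.01,0,0,0,0.3],[0,0,0,0,0,0,0.6],[0,0,0,0,0,0,0.9],[0,0,0,0,0,0,1],[0,0,0,0,0,0,1],[0,0,0,0,0,0,1]]'>/dev/null; python3 st.py
python3 - <<'E'
from h import *
f=grab_frame("scene");cv2.imwrite("pics/scene6.png",cv2.resize(f["pixels"][150:250,250:370],None,fx=6,fy=6,interpolation=cv2.INTER_CUBIC))
E
```

```text
14.0 tcp [0.536  0.1441 0.1074] jaw -100.46 xax [-0.001 -0.    -1.   ] F [0.8 0.6 1.1] M [0.04 0.08 0.04] w 0.0911
```

View pics/scene6.png

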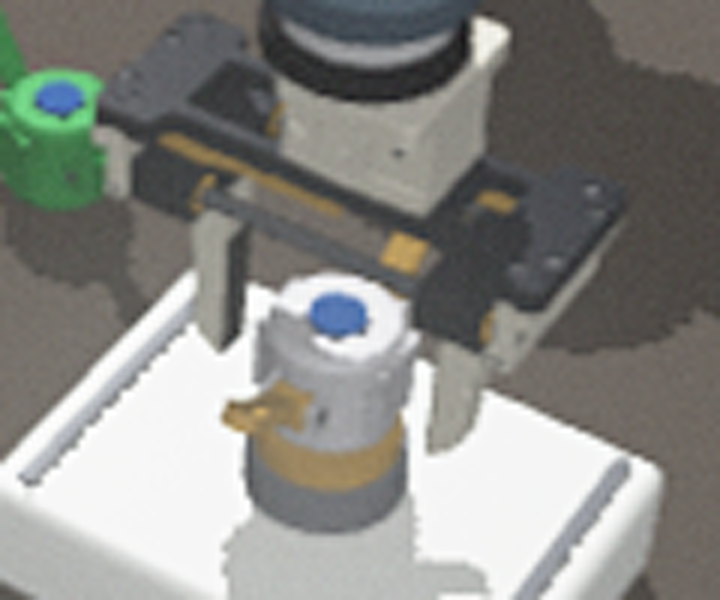

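```bash
python3 -m jog '[[0,0,0.3,0,0,0,1],[0,0,0.4,0,0,0,1],[0,0,0.4,0,0,0,1],[0,0,0.3,0,0,0,1],[0,0,0.1,0,0,0,0.5],[0.3,-0.057,0,0,0,0,0],[0.3,-0.055,0,0,0,0,0],[0.3,-0.055,0,0,0,0,0],[0.24,-0.05,0,0,0,0,0],[0,0,0,0,0,0,0],[0,0,0,0,0,0,0]]'>/dev/null; python3 st.py
python3 - <<'E'
from h import *
for n in("scene","top"):
    f=grab_frame(n);np.save(f"{n}7.npy",f,allow_pickle=True)
    r=(100,230,120,280) if n=="top" else (130,260,230,390)
    cv2.imwrite(f"pics/{n}7.png",cv2.resize(f["pixels"][r[0]:r[1],r[2]:r[3]],None,fx=4.5,fy=4.5,interpolation=cv2.INTER_CUBIC))
E
```

```text
15.425 tcp [0.604  0.1313 0.1973] jaw -100.46 xax [-0.001  0.    -1.   ] F [ 0.6 -0.4  0. ] M [ 0.05 -0.01  0.05] w 0.0277
```

View pics/scene7.png

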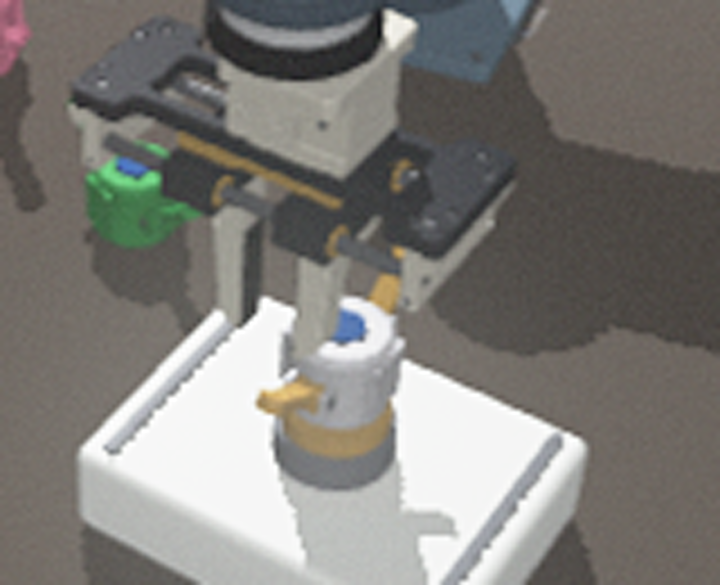

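View pics/top7.png

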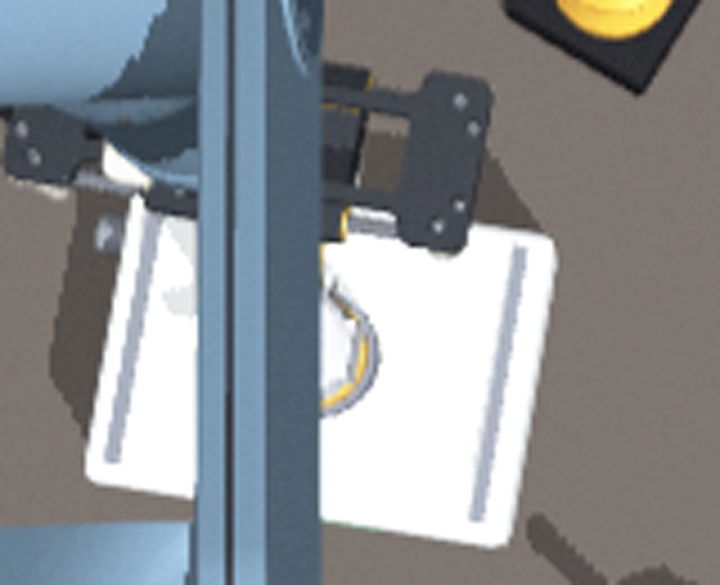

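```bash
python3 -m jog '[[0,0,-0.2,0,0,0,0],[0,0,-0.1,0,0,0,0],[0,0,-0.1,0,0,0,0],[0,0,0,0,0,0,0]]' 20 >/dev/null; python3 st.py
python3 -m jog '[[0,0,-0.05,0,0,0,0],[0,0,-0.05,0,0,0,0]]' >/dev/null; python3 st.py
python3 -m jog '[[0,0,-0.05,0,0,0,0],[0,0,-0.05,0,0,0,0]]' >/dev/null; python3 st.py
python3 -m jog '[[0,0,-0.05,0,0,0,0],[0,0,-0.05,0,0,0,0]]' >/dev/null; python3 st.py
```

```text
16.025 tcp [0.6042 0.1312 0.1729] jaw -100.46 xax [-0.001 -0.    -1.   ] F [-0.4  0.1 -0.3] M [ 0.03  0.04 -0.  ] w 0.0004
16.275 tcp [0.6048 0.1312 0.1677] jaw -100.46 xax [ 0.  0. -1.] F [-0.2  0.1 -0. ] M [ 0.05  0.03 -0.  ] w 0.001
16.525 tcp [0.6047 0.1311 0.1615] jaw -100.46 xax [ 0. -0. -1.] F [1.1 0.7 1.2] M [0.02 0.06 0.02] w 0.0003
16.775 tcp [0.6056 0.131  0.1562] jaw -100.46 xax [ 0.002 -0.    -1.   ] F [ 1.7 -1.1  4.4] M [-0.08 -0.39 -0.02] w 0.0005
```

Contact near z = 0.160. Continuing down gently.

```bash
python3 -m jog '[[0,0,-0.05,0,0,0,0],[0,0,-0.05,0,0,0,0]]' >/dev/null; python3 st.py
python3 -m jog '[[0,0,-0.05,0,0,0,0],[0,0,-0.05,0,0,0,0]]' >/dev/null; python3 st.py
python3 -m jog '[[0,0,-0.05,0,0,0,0],[0,0,-0.05,0,0,0,0]]' >/dev/null; python3 st.py
python3 - <<'E'
from h import *
f=grab_frame("scene");cv2.imwrite("pics/scene8.png",cv2.resize(f["pixels"][130:260,230:390],None,fx=4.5,fy=4.5,interpolation=cv2.INTER_CUBIC))
E
```

```text
17.025 tcp [0.6055 0.1311 0.1502] jaw -100.47 xax [ 0.002  0.    -1.   ] F [2.8 0.6 3.7] M [-0.03 -0.37 -0.1 ] w 0.0006
17.275 tcp [0.604  0.1312 0.143 ] jaw -100.46 xax [-0.002  0.    -1.   ] F [ 1.1 -0.3  2.1] M [-0.01 -0.2   0.01] w 0.0006
17.525 tcp [0.6047 0.1312 0.1374] jaw -100.45 xax [ 0. -0. -1.] F [ 1.7 -1.4  2.3] M [-0.01 -0.32 -0.02] w 0.0006
```

View pics/scene8.png

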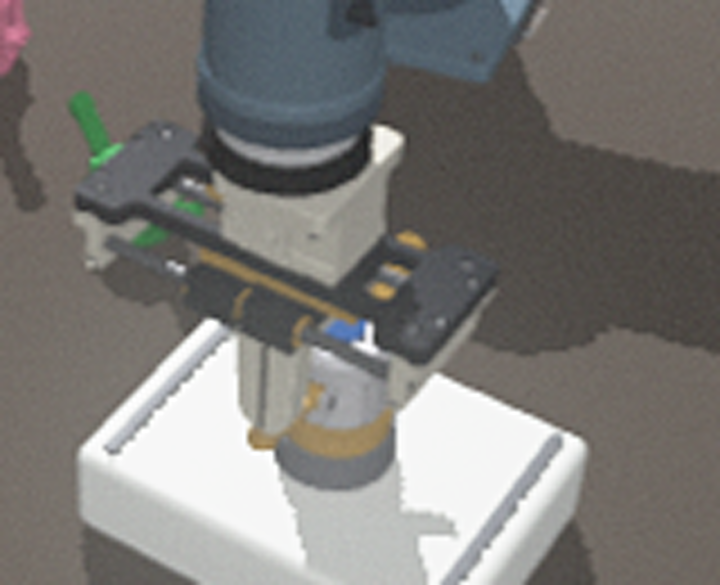

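```bash
python3 -m jog '[[0,0,-0.05,0,0,0,0],[0,0,-0.05,0,0,0,0]]' >/dev/null; python3 st.py
python3 -m jog '[[0,0,-0.05,0,0,0,0],[0,0,-0.05,0,0,0,0]]' >/dev/null; python3 st.py
python3 -m jog '[[0,0,-0.05,0,0,0,0],[0,0,-0.05,0,0,0,0]]' >/dev/null; python3 st.py
python3 -m jog '[[0,0,-0.04,0,0,0,0],[0,0,-0.04,0,0,0,0]]' >/dev/null; python3 st.py
python3 -m jog '[[0,0,-0.04,0,0,0,0],[0,0,-0.04,0,0,0,0]]' >/dev/null; python3 st.py
```

```text
17.825 tcp [0.6048 0.1311 0.1316] jaw -100.46 xax [ 0. -0. -1.] F [ 1.1 -0.8  2.6] M [-0.01 -0.33 -0.05] w 0.0006
18.075 tcp [0.6049 0.1311 0.1257] jaw -100.46 xax [ 0.001 -0.    -1.   ] F [ 2.4 -0.6  3.3] M [-0.03 -0.29  0.  ] w 0.0001
18.325 tcp [0.6045 0.1312 0.1194] jaw -100.46 xax [-0.  0. -1.] F [1.  0.4 4. ] M [ 0.07 -0.13 -0.02] w 0.0007
18.575 tcp [0.6038 0.1313 0.1144] jaw -100.45 xax [-0.002  0.    -1.   ] F [-1.3 -0.6  4.1] M [0.12 0.21 0.04] w 0.0004
18.825 tcp [0.6045 0.1312 0.1099] jaw -100.46 xax [-0.  0. -1.] F [-0.2 -0.2  3.3] M [ 0.04  0.11 -0.01] w 0.0001
```

```bash
python3 -m jog '[[0,0,-0.03,0,0,0,0],[0,0,-0.03,0,0,0,0]]' >/dev/null; python3 st.py
python3 -m jog '[[0,0,-0.03,0,0,0,0],[0,0,-0.03,0,0,0,0]]' >/dev/null; python3 st.py
python3 -m jog '[[0,0,-0.03,0,0,0,0],[0,0,0,0,0,0,0]]' >/dev/null; python3 st.py
python3 -m jog '[[0,0,-0.03,0,0,0,0],[0,0,0,0,0,0,0]]' >/dev/null; python3 st.py
python3 - <<'E'
from h import *
f=grab_frame("scene");cv2.imwrite("pics/scene9.png",cv2.resize(f["pixels"][130:260,230:390],None,fx=4.5,fy=4.5,interpolation=cv2.INTER_CUBIC))
E
```

```text
19.075 tcp [0.6048 0.1311 0.1064] jaw -100.46 xax [ 0. -0. -1.] F [0.2 0.2 2.7] M [ 0.02  0.09 -0.  ] w 0.0004
19.325 tcp [0.6048 0.1311 0.1027] jaw -100.47 xax [ 0. -0. -1.] F [ 0.4 -0.5  4.1] M [0.05 0.02 0.03] w 0.0003
19.575 tcp [0.6046 0.1312 0.1008] jaw -100.46 xax [-0.  0. -1.] F [0.6 0.  1.8] M [ 0.1  -0.1   0.05] w 0.0002
19.825 tcp [0.6047 0.1312 0.0991] jaw -100.46 xax [-0.  0. -1.] F [ 0.1 -0.8  1.2] M [ 0.04 -0.08 -0.  ] w 0.0007
```

View pics/scene9.png

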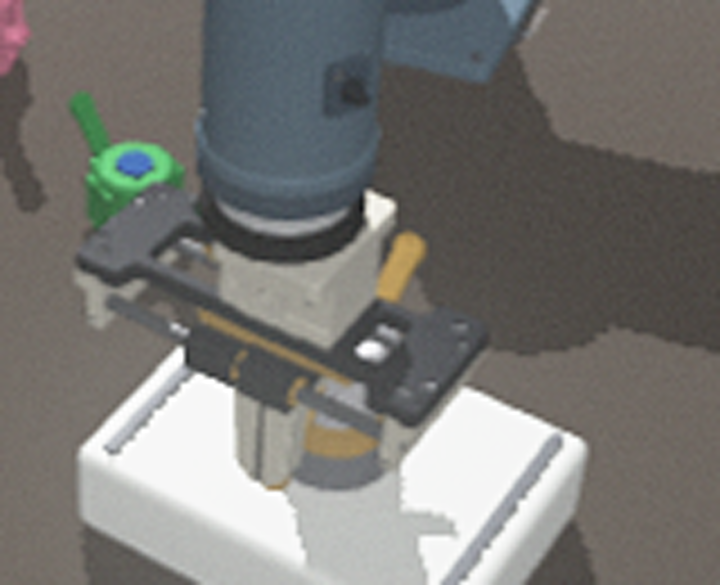

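```bash
python3 -m jog '[[0,0,-0.03,0,0,0,0],[0,0,0,0,0,0,0]]' >/dev/null; python3 st.py
python3 -m jog '[[0,0,-0.03,0,0,0,0],[0,0,0,0,0,0,0]]' >/dev/null; python3 st.py
python3 -m jog '[[0,0,-0.025,0,0,0,0],[0,0,0,0,0,0,0]]' >/dev/null; python3 st.py
python3 -m jog '[[0,0,-0.02,0,0,0,0],[0,0,0,0,0,0,0]]' >/dev/null; python3 st.py
```

```text
20.125 tcp [0.6046 0.1312 0.0973] jaw -100.46 xax [-0.  0. -1.] F [0.9 0.5 1.8] M [ 0.05 -0.09 -0.03] w 0.0006
20.375 tcp [0.6046 0.1312 0.0955] jaw -100.46 xax [-0.  0. -1.] F [0.2 0.2 2.1] M [ 0.   -0.13 -0.02] w 0.0003
20.625 tcp [0.6049 0.1311 0.0943] jaw -100.46 xax [ 0.001 -0.    -1.   ] F [ 1.2 -0.9  3.9] M [-0.05 -0.15 -0.  ] w 0.0006
20.875 tcp [0.6051 0.1311 0.0933] jaw -100.46 xax [ 0.001 -0.    -1.   ] F [0.7 0.  4.3] M [ 0.02 -0.19  0.01] w 0.0003
```

```bash
python3 -m jog '[[0,0,-0.02,0,0,0,0],[0,0,0,0,0,0,0]]' >/dev/null; python3 st.py
python3 -m jog '[[0,0,-0.02,0,0,0,0],[0,0,0,0,0,0,0]]' >/dev/null; python3 st.py
```

```text
21.125 tcp [0.6053 0.1311 0.0923] jaw -100.46 xax [ 0.002  0.    -1.   ] F [1.8 0.1 5.6] M [-0.02 -0.28 -0.01] w 0.0007
21.375 tcp [0.6054 0.1311 0.0912] jaw -100.46 xax [ 0.002 -0.    -1.   ] F [2.3 0.5 6.8] M [-0.02 -0.22 -0.  ] w 0.0004
```

```bash
python3 -m jog '[[0,0,-0.02,0,0,0,0],[0,0,0,0,0,0,0]]' >/dev/null; python3 st.py

```

```text
21.625 tcp [0.6057 0.131  0.0901] jaw -100.46 xax [ 0.002 -0.    -1.   ] F [1.6 0.5 6.2] M [-0.1  -0.32  0.03] w 0.0005
```

```bash
python3 -m jog '[[0,0,-0.02,0,0,0,0],[0,0,0,0,0,0,0]]' >/dev/null; python3 st.py
python3 -m jog '[[0,0,-0.02,0,0,0,0],[0,0,0,0,0,0,0]]' >/dev/null; python3 st.py
```

```text
21.875 tcp [0.6055 0.1311 0.0887] jaw -100.46 xax [ 0.002 -0.    -1.   ] F [2.3 0.2 4.5] M [-0.   -0.33 -0.02] w 0.0006
22.125 tcp [0.6058 0.1311 0.0878] jaw -100.46 xax [ 0.003 -0.    -1.   ] F [ 1.8 -0.8  6.4] M [-0.05 -0.3  -0.03] w 0.0006
```

```bash
python3 -m jog '[[0,0,-0.02,0,0,0,0],[0,0,0,0,0,0,0]]' >/dev/null; python3 st.py
python3 - <<'E'
from h import *
f=grab_frame("scene");cv2.imwrite("pics/scene10.png",cv2.resize(f["pixels"][160:260,260:360],None,fx=6,fy=6,interpolation=cv2.INTER_CUBIC))
E
```

```text
22.375 tcp [0.6062 0.131  0.0869] jaw -100.46 xax [ 0.004 -0.    -1.   ] F [3.4 0.3 7.5] M [-0.02 -0.47  0.01] w 0.0005
```

View pics/scene10.png

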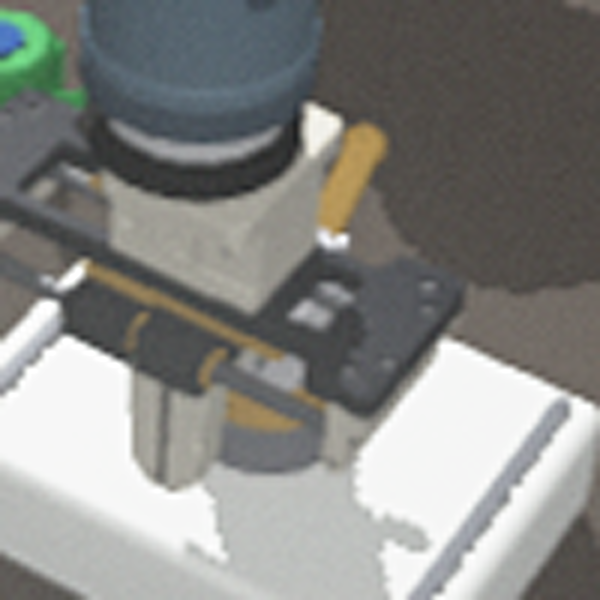

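```bash
python3 -m jog '[[-0.02,0.004,0,0,0,0,0],[0,0,0,0,0,0,0]]' >/dev/null; python3 st.py

```

```text
22.675 tcp [0.606  0.131  0.0871] jaw -100.47 xax [ 0.006 -0.    -1.   ] F [ 5.1 -1.9  5.4] M [-0.12 -0.89 -0.01] w 0.0004
```

```bash
python3 -m jog '[[-0.02,0.004,0,0,0,0,0],[0,0,0,0,0,0,0]]' >/dev/null; python3 st.py

```

```text
22.925 tcp [0.6058 0.1311 0.0872] jaw -100.47 xax [ 0.008 -0.001 -1.   ] F [ 6.3 -1.4  3.6] M [-0.2  -1.27  0.02] w 0.0006
```

```bash
python3 -m jog '[[0.1,-0.018,0.05,0,0,0,0],[0.2,-0.036,0.3,0,0,0,0],[0.3,-0.05,0.5,0,0,0,0],[0.4,-0.07,0.5,0,0,0,0],[0.4,-0.07,0.4,0,0,0,0],[0,0,0,0,0,0,0]]' >/dev/null; python3 st.py
python3 - <<'E'
from h import *
for n in("scene","top"):
    f=grab_frame(n);np.save(f"{n}11.npy",f,allow_pickle=True)
    r=(100,230,120,280) if n=="top" else (150,250,240,360)
    cv2.imwrite(f"pics/{n}11.png",cv2.resize(f["pixels"][r[0]:r[1],r[2]:r[3]],None,fx=4.5,fy=4.5,interpolation=cv2.INTER_CUBIC))
E
```

```text
23.675 tcp [0.6876 0.1166 0.1915] jaw -100.49 xax [ 0.002  0.    -1.   ] F [-0.2 -0.  -0.2] M [ 0.06  0.06 -0.01] w 0.0005
```

View pics/scene11.png

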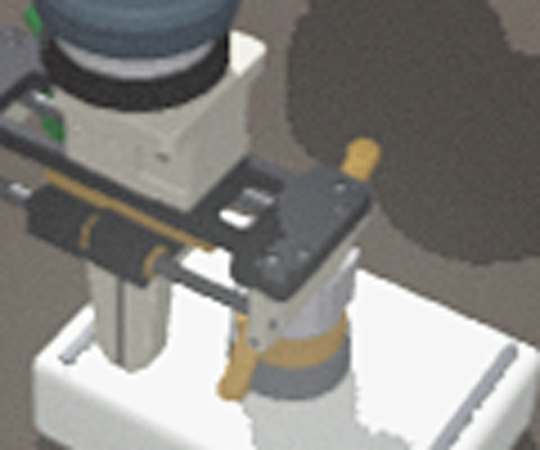

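```bash
python3 - <<'E'
from h import *
s=np.load("scene11.npy",allow_pickle=True).item()
c=np.array([.5365,.1437,0]);u=np.array([np.cos(np.radians(-10.5)),np.sin(np.radians(-10.5)),0]);v=np.array([-u[1],u[0],0])
x0,y0,k=265,200,10
im=cv2.resize(s["pixels"][y0:y0+55,x0:x0+75],None,fx=k,fy=k,interpolation=cv2.INTER_CUBIC)
for th,col in((1.571,(0,0,255)),(1.35,(0,255,0)),(1.1,(255,0,0))):
    ph=np.radians(40)-th
    P=[c+u*(.03+.055*np.cos(ph))+w*v*.007+np.array([0,0,.125+.055*np.sin(ph)]) for w in(-1,1)]
    H=[c+u*.03+w*v*.007+np.array([0,0,.125]) for w in(1,-1)]
    q=np.array([(proj(s,a)-[x0-.5,y0-.5])*k for a in P+H]);print(th,proj(s,(P[0]+P[1])/2))
    cv2.polylines(im,[np.int32(q)],True,col,1,cv2.LINE_AA)
cv2.imwrite("pics/ov11.png",im)
E
```

```text
1.571 [289.8234656  238.74836233]
1.35 [288.01607134 238.41477087]
1.1 [286.57040872 236.7670517 ]
```

View pics/ov11.png

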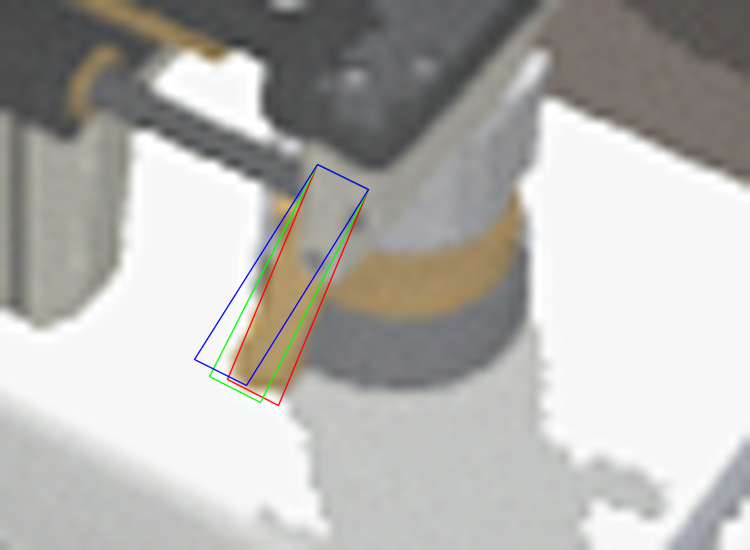

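```bash
python3 -m jog '[[-0.3,0.054,0.1,0,0,0,0],[-0.365,0.066,0.06,0,0,0,0],[-0.365,0.066,0,0,0,0,0],[-0.365,0.066,0,0,0,0,0],[-0.365,0.066,0,0,0,0,0],[-0.365,0.066,0,0,0,0,0],[-0.365,0.066,0,0,0,0,0],[-0.365,0.066,0,0,0,0,0],[-0.365,0.066,0,0,0,0,0],[-0.365,0.066,0,0,0,0,0],[-0.065,0.012,0,0,0,0,0],[0,0,0,0,0,0,0]]' >/dev/null; python3 st.py
python3 - <<'E'
from h import *
for n in("scene","top"):
    f=grab_frame(n);np.save(f"{n}12.npy",f,allow_pickle=True)
    r=(100,230,120,280) if n=="top" else (130,260,230,390)
    cv2.imwrite(f"pics/{n}12.png",cv2.resize(f["pixels"][r[0]:r[1],r[2]:r[3]],None,fx=4.5,fy=4.5,interpolation=cv2.INTER_CUBIC))
E
```

```text
25.275 tcp [0.4666 0.1566 0.1997] jaw -100.43 xax [-0.001 -0.    -1.   ] F [-0.  -0.3  1.4] M [ 0.04 -0.    0.02] w 0.0004
```

View pics/scene12.png

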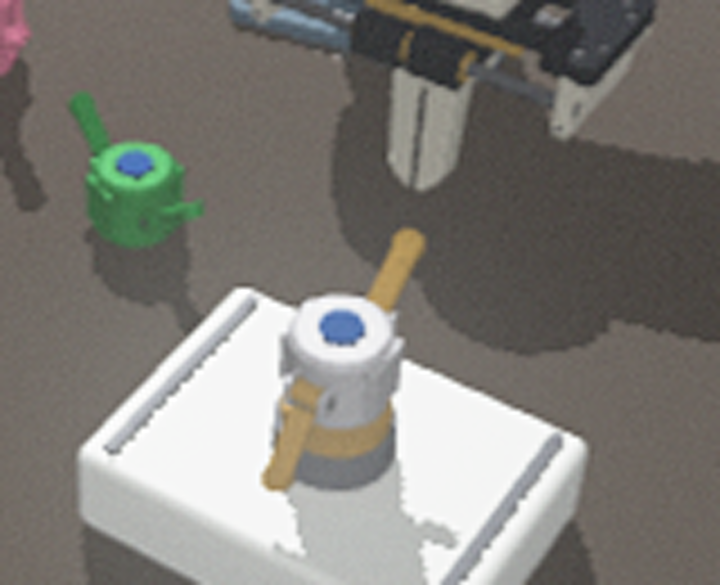

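View pics/top12.png

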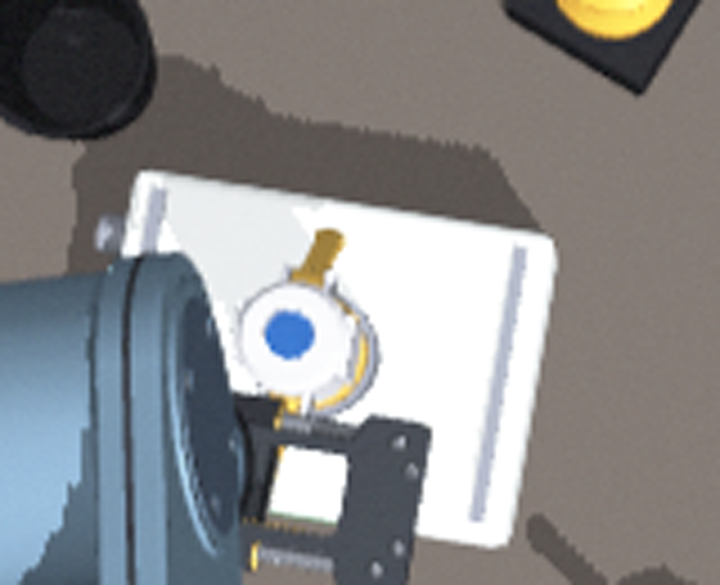

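```bash
cat > chk.py <<'E'
from h import *
import sys
t=np.load(sys.argv[1],allow_pickle=True).item();s=np.load(sys.argv[2],allow_pickle=True).item()
def blob(f,box):
    hsv=cv2.cvtColor(f["pixels"],cv2.COLOR_BGR2HSV);m=cv2.inRange(hsv,(100,110,50),(130,255,255))
    z=np.zeros_like(m);a,b,c,d=box;z[b:d,a:c]=m[b:d,a:c];M=cv2.moments(z,True);return M["m10"]/M["m00"],M["m01"]/M["m00"]
a=blob(t,(168,155,205,195));b=blob(s,(290,190,325,212));print(a,b);x,e=tri(t,a,s,b);print("dot",x.round(4),e.round(4))
E
python3 chk.py top12.npy scene12.npy
python3 - <<'E'
from h import *
s=np.load("scene12.npy",allow_pickle=True).item();t=np.load("top12.npy",allow_pickle=True).item()
c=np.array([.5365,.1437,0]);u=np.array([np.cos(np.radians(-10.5)),np.sin(np.radians(-10.5)),0])
print("seen tipend scene",230+275/4.5,130+480/4.5,"top",120+330/4.5,100+235/4.5)
for th in(1.2,1.35,1.45,1.571):
    ph=np.radians(40)-th
    p=c+u*(.03+.055*np.cos(ph))+np.array([0,0,.125+.055*np.sin(ph)]);print(th,proj(s,p).round(1),proj(t,p).round(1))
E
```

```text
(183.9047619047619, 174.0595238095238) (305.5208333333333, 202.4375)
dot [0.538  0.1426 0.1497] 0.0
seen tipend scene 291.1111111111111 236.66666666666669 top 193.33333333333331 152.22222222222223
1.2 [287.1 237.6] [193.2 143.8]
1.35 [288.  238.4] [193.3 146.2]
1.45 [288.8 238.7] [193.3 148. ]
1.571 [289.8 238.7] [193.2 150.3]
```

```bash
python3 -m jog '[[0.035,-0.006,-0.2,0,0,0,0],[0,0,-0.15,0,0,0,0],[0,0,-0.1,0,0,0,0],[0,0,-0.05,0,0,0,0],[0,0,0,0,0,0,0]]' 20 >/dev/null; python3 st.py
python3 -m jog '[[0,0,-0.05,0,0,0,0],[0,0,-0.05,0,0,0,0]]' >/dev/null; python3 st.py
python3 -m jog '[[0,0,-0.05,0,0,0,0],[0,0,-0.05,0,0,0,0]]' >/dev/null; python3 st.py
python3 -m jog '[[0,0,-0.05,0,0,0,0],[0,0,-0.05,0,0,0,0]]' >/dev/null; python3 st.py
```

```text
26.0 tcp [0.4693 0.1562 0.1701] jaw -100.46 xax [-0.  0. -1.] F [0.4 0.3 0.2] M [ 0.04 -0.03 -0.02] w 0.0005
26.25 tcp [0.4695 0.1563 0.1645] jaw -100.46 xax [ 0.001  0.    -1.   ] F [-1.8 -0.9  2. ] M [0.02 0.16 0.03] w 0.0002
26.5 tcp [0.4684 0.1565 0.1584] jaw -100.45 xax [-0.002  0.    -1.   ] F [-5.1  0.3  6.4] M [ 0.16  0.85 -0.02] w 0.0004
26.75 tcp [0.469  0.1564 0.1523] jaw -100.45 xax [-0.001  0.    -1.   ] F [-0.9 -0.6  3.3] M [0.07 0.25 0.01] w 0.0004
```

```bash
python3 -m jog '[[0,0,-0.05,0,0,0,0],[0,0,-0.05,0,0,0,0]]' >/dev/null; python3 st.py
python3 -m jog '[[0,0,-0.05,0,0,0,0],[0,0,-0.05,0,0,0,0]]' >/dev/null; python3 st.py
python3 -m jog '[[0,0,-0.05,0,0,0,0],[0,0,-0.05,0,0,0,0]]' >/dev/null; python3 st.py
```

```text
27.0 tcp [0.4699 0.1562 0.1463] jaw -100.46 xax [ 0.001  0.    -1.   ] F [-0.8 -0.5  3.4] M [0.12 0.19 0.03] w 0.0003
27.25 tcp [0.4694 0.1562 0.1401] jaw -100.46 xax [-0.  0. -1.] F [-1.1  0.1  2.5] M [0.11 0.26 0.02] w 0.0006
27.5 tcp [0.4691 0.1562 0.134 ] jaw -100.46 xax [-0.001  0.    -1.   ] F [-1.8 -0.   3.7] M [ 0.12  0.34 -0.02] w -0.0
```

```bash
python3 -m jog '[[0,0,-0.05,0,0,0,0],[0,0,-0.05,0,0,0,0]]' >/dev/null; python3 st.py
python3 -m jog '[[0,0,-0.05,0,0,0,0],[0,0,-0.05,0,0,0,0]]' >/dev/null; python3 st.py
python3 -m jog '[[0,0,-0.05,0,0,0,0],[0,0,-0.05,0,0,0,0]]' >/dev/null; python3 st.py
python3 -m jog '[[0,0,-0.04,0,0,0,0],[0,0,-0.04,0,0,0,0]]' >/dev/null; python3 st.py
```

```text
27.75 tcp [0.4691 0.1563 0.1281] jaw -100.46 xax [-0. -0. -1.] F [-2.6 -0.7  3.9] M [ 0.1   0.45 -0.02] w 0.0002
28.0 tcp [0.4693 0.1562 0.1222] jaw -100.46 xax [-0. -0. -1.] F [-2.4  0.2  3.7] M [ 0.05  0.37 -0.02] w 0.0009
28.25 tcp [0.4701 0.1561 0.1164] jaw -100.46 xax [ 0.002 -0.    -1.   ] F [ 0.7 -0.1  3.2] M [-0.02  0.04  0.01] w 0.0001
28.5 tcp [0.4701 0.1562 0.1117] jaw -100.47 xax [ 0.001  0.    -1.   ] F [ 0.8 -0.8  3.2] M [-0.02 -0.09 -0.  ] w 0.0005
```

```bash
python3 -m jog '[[0,0,-0.04,0,0,0,0],[0,0,-0.04,0,0,0,0]]' >/dev/null; python3 st.py
python3 -m jog '[[0,0,-0.03,0,0,0,0],[0,0,-0.03,0,0,0,0]]' >/dev/null; python3 st.py
python3 -m jog '[[0,0,-0.03,0,0,0,0],[0,0,-0.03,0,0,0,0]]' >/dev/null; python3 st.py
python3 -m jog '[[0,0,-0.03,0,0,0,0],[0,0,0,0,0,0,0]]' >/dev/null; python3 st.py
```

```text
28.75 tcp [0.4693 0.1563 0.1066] jaw -100.46 xax [-0.  0. -1.] F [0.1 0.6 2.7] M [ 0.01 -0.04 -0.04] w 0.0004
29.0 tcp [0.4692 0.1563 0.1029] jaw -100.46 xax [-0. -0. -1.] F [-0.2  0.7  3.3] M [ 0.05 -0.01  0.02] w 0.0003
29.25 tcp [0.4692 0.1562 0.0994] jaw -100.46 xax [-0. -0. -1.] F [-0.1  0.6  2.8] M [ 0.04  0.03 -0.02] w 0.0005
29.5 tcp [0.4691 0.1562 0.0975] jaw -100.46 xax [-0.001 -0.    -1.   ] F [0.5 0.7 2.6] M [0.06 0.09 0.08] w 0.0004
```

```bash
python3 -m jog '[[0,0,-0.03,0,0,0,0],[0,0,0,0,0,0,0]]' >/dev/null; python3 st.py
python3 -m jog '[[0,0,-0.03,0,0,0,0],[0,0,0,0,0,0,0]]' >/dev/null; python3 st.py
python3 -m jog '[[0,0,-0.02,0,0,0,0],[0,0,0,0,0,0,0]]' >/dev/null; python3 st.py
python3 -m jog '[[0,0,-0.02,0,0,0,0],[0,0,0,0,0,0,0]]' >/dev/null; python3 st.py
```

```text
29.75 tcp [0.4692 0.1562 0.0958] jaw -100.46 xax [-0.  0. -1.] F [-0.4  0.5  2.7] M [ 0.04  0.08 -0.  ] w 0.0006
30.0 tcp [0.4693 0.1563 0.0943] jaw -100.46 xax [ 0.  0. -1.] F [-0.8  0.2  4.8] M [ 0.09  0.19 -0.02] w 0.0008
30.25 tcp [0.4696 0.1564 0.0933] jaw -100.46 xax [ 0.001  0.    -1.   ] F [-1.   0.8  5.5] M [0.12 0.18 0.01] w 0.0006
30.5 tcp [0.4696 0.1563 0.0921] jaw -100.46 xax [ 0.001  0.    -1.   ] F [-1.7 -0.2  6.2] M [ 0.1   0.16 -0.  ] w 0.0007
```

```bash
python3 -m jog '[[0,0,-0.02,0,0,0,0],[0,0,0,0,0,0,0]]' >/dev/null; python3 st.py
python3 -m jog '[[0,0,-0.02,0,0,0,0],[0,0,0,0,0,0,0]]' >/dev/null; python3 st.py
python3 -m jog '[[0,0,-0.02,0,0,0,0],[0,0,0,0,0,0,0]]' >/dev/null; python3 st.py
```

```text
30.75 tcp [0.4695 0.1563 0.0909] jaw -100.46 xax [ 0.  0. -1.] F [-1.9  1.2  6.4] M [0.04 0.25 0.03] w 0.0005
31.0 tcp [0.4695 0.1564 0.0901] jaw -100.46 xax [ 0.001  0.    -1.   ] F [-1.9  1.2  9.7] M [ 0.09  0.48 -0.03] w 0.0003
31.25 tcp [0.4696 0.1565 0.0893] jaw -100.46 xax [ 0.001  0.    -1.   ] F [-4.8  0.6 13.3] M [ 0.09  0.63 -0.04] w 0.0005
```

```bash
python3 -m jog '[[0.02,-0.004,0,0,0,0,0],[0,0,0,0,0,0,0]]' >/dev/null; python3 st.py
python3 -m jog '[[0.02,-0.004,0,0,0,0,0],[0,0,0,0,0,0,0]]' >/dev/null; python3 st.py
```

```text
31.5 tcp [0.4698 0.1564 0.0892] jaw -100.45 xax [-0.001  0.001 -1.   ] F [-6.4  0.2 15. ] M [ 0.29  1.05 -0.  ] w 0.0007
31.75 tcp [0.47   0.1563 0.089 ] jaw -100.45 xax [-0.003  0.001 -1.   ] F [-8.2  1.6 16.2] M [0.31 1.41 0.05] w 0.0005
```

```bash
python3 -m jog '[[-0.05,0.01,0.05,0,0,0,0],[-0.15,0.03,0.2,0,0,0,0],[-0.15,0.03,0.4,0,0,0,0],[0,0,0.5,0,0,0,0],[0,0,0.5,0,0,0,0],[0,0,0.5,0,0,0,0],[0,-0.5,0.2,0,0,0,0],[0,-0.6,0,0,0,0,0],[0,-0.6,0,0,0,0,0],[0,-0.6,0,0,0,0,0],[0,-0.6,0,0,0,0,0],[0,-0.6,0,0,0,0,0],[0,-0.6,0,0,0,0,0],[0,0,0,0,0,0,0]]' >/dev/null; python3 st.py
python3 - <<'E'
from h import *
for n in("scene","top"):
    f=grab_frame(n);np.save(f"{n}13.npy",f,allow_pickle=True);cv2.imwrite(f"pics/{n}13f.png",f["pixels"])
    r=(110,240,120,260) if n=="top" else (150,260,240,370)
    cv2.imwrite(f"pics/{n}13.png",cv2.resize(f["pixels"][r[0]:r[1],r[2]:r[3]],None,fx=4.5,fy=4.5,interpolation=cv2.INTER_CUBIC))
E
python3 chk.py top13.npy scene13.npy
```

```text
33.5 tcp [ 0.4505 -0.0878  0.2293] jaw -100.66 xax [-0.    -0.001 -1.   ] F [-0.5 -0.2  0.9] M [0.08 0.05 0.02] w 0.0003
(183.55421686746988, 175.46987951807228) (306.2093023255814, 201.53488372093022)
dot [0.5349 0.1432 0.1501] 0.0002
```

View pics/scene13.png

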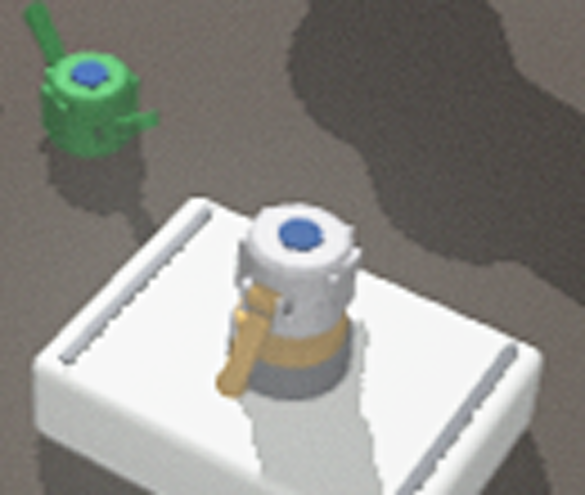

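View pics/top13.png

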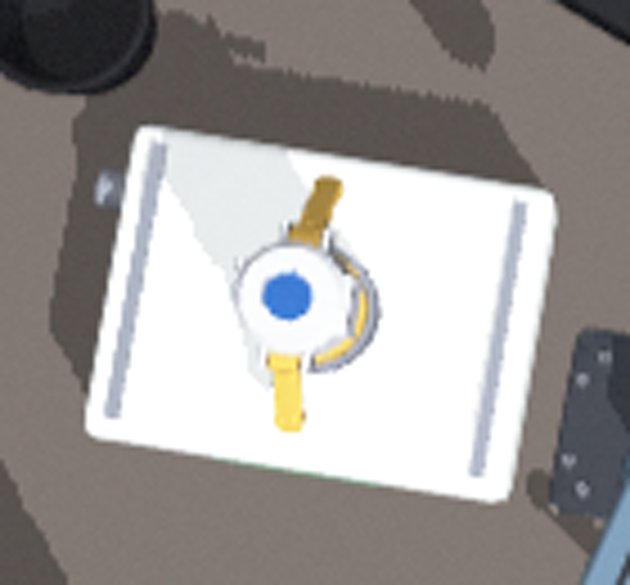

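View pics/top13f.png

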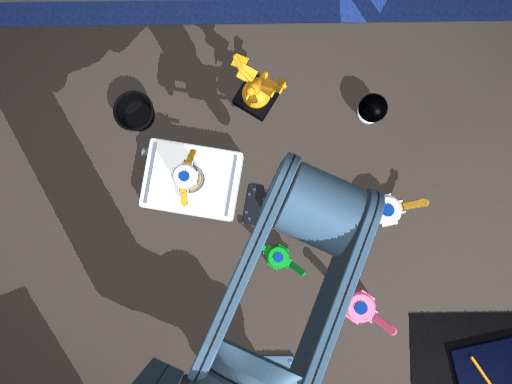

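```bash
python3 - <<'E'
from h import *
s=np.load("scene13.npy",allow_pickle=True).item();t=np.load("top13.npy",allow_pickle=True).item()
c=np.array([.5358,.1430,0]);u=np.array([np.cos(np.radians(-10.5)),np.sin(np.radians(-10.5)),0]);v=np.array([-u[1],u[0],0])
x0,y0,k=160,140,10
im=cv2.resize(t["pixels"][y0:y0+75,x0:x0+60],None,fx=k*.8,fy=k*.8,interpolation=cv2.INTER_CUBIC);k=8
for sg in(1,-1):
  for th,col in((1.571,(0,0,255)),(1.35,(0,200,0)),(1.1,(255,0,0))):
    ph=np.radians(40)-th;n=np.array([0,0,np.cos(ph)])-sg*u*np.sin(ph); d=sg*u*np.cos(ph)+np.array([0,0,np.sin(ph)])
    H=c+sg*u*.03+np.array([0,0,.125])+n*.004
    P=[H+d*.055+v*.008*np.cos(a)+d*.008*np.sin(a) for a in np.linspace(0,np.pi,12)]+[H-v*.007,H+v*.007]
    q=np.array([(proj(t,a)-[x0-.5,y0-.5])*k for a in P]);cv2.polylines(im,[np.int32(q)],True,col,1,cv2.LINE_AA)
cv2.imwrite("pics/ov13.png",im)
E
```

```text
(no output)
```

View pics/ov13.png

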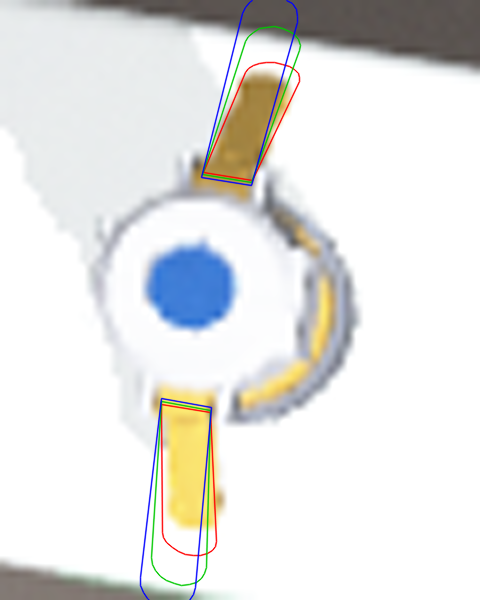

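```bash
python3 -c "
from bench import *
print(job_done())"; python3 st.py
```

```text
the job is handed in; nothing more can be done
None
the job is handed in; nothing more can be done
```

The tank is closed and the job is handed in at about 33.6 s of the 72 s allowed. `job_done()` reported no verdict, so success rests on my own checks.

- **Coupling on the adaptor:** I took the smaller aluminium coupling by its flats (measured width 57.9 mm) and pushed it on with both arms still raised. Resistance started about 10 mm before the stop. The push ended at a hard stop with about 20 N, and I then let go.
- **Arms:** I swung the far arm (a) down first, then the near arm (b), using the shut fingers. Wrist force peaked at about 9 N for the first and 18 N for the second. Both times I stopped when the arm reached its stop.
- **Last checks:**
    - Both arms match the fully-down overlay or lie slightly past it.
    - The coupling's top dot is within about 1 mm of the adaptor axis sideways. Its height reads home once I subtract the 2 mm bias the camera showed at the start.
    - The bird, bowl and orb look to be where they started.
    - The gripper is well clear of everything.
- **One disagreement:** after the first arm was locked, the dot read about 2 mm towards that arm, which I took as a slight tilt of roughly 0.05 rad. It read back near the axis once the second arm was down. That is within the 0.08 rad limit by my estimate, but I could not measure the tilt or the valve travel directly.

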